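# Stand a toppled tin back up in its dispenser lane and close up the follower

## Robot

A 6-joint arm with a two-finger parallel gripper is mounted at the origin on a cart in front of the work surface, level with it; the furniture and walls round the work are solid. World frame = base frame: x ahead of the robot, y to its left, z up, the work surface at z = 0. Lengths are in m, angles in rad, forces in N, time in s.
With the tool pointing down it reaches from about 0.35 to 0.975 m from the base axis. Payload 4.9 kg.
Tool frame: the origin (TCP) lies at the very end of the fingers, on their centre line; the grasp point (between the pads) lies 19 mm behind it (ctrl.tcp_to_grasp is the z of the grasp point in the tool frame, in m); z points along the fingers, y is the line along which they close (so a half turn about z gives the same grasp; the last joint's range is limited). The gripper opens to 85 mm and grips with 20 to 120 N. Pads are 22 mm wide; open, the fingers measure 114 mm over their backs; the gripper's body (76 mm by 85 mm) begins 54 mm behind the grasp point. The pads swing forward as they close: fully open they stand 13 mm farther back than shut.
Start: joints at [1.135, 0.053, 1.613, -0, 1.476, -0.119], TCP at [0.195, 0.594, 0.231] pointing down, gripper open.
Joint ranges: [-3.01, 3.01], [-1.01, 2.22], [0.06, 2.58], [-1.02, 4.17], [0.09, 2.62], [-3.14, 3.14]. Speed limits (rad/s): [2.57, 2.57, 3.14, 3.14, 3.14, 3.14].

## Interface

Orientations are given as a rotation vector (axis times angle).
In Python, from station import ctrl, eyes, job, nets gives the robot as it stands. The module is installed in compiled form; this text tells all that it offers.
- The arm moves only by the tool jog_arm, never from a script. Its argument "commands" is one flat list of numbers, 7 for each row, row after row: the shift along the tool's x, y, z each as a share of 0.06 m, from -1 to 1, then the turn, a rotation vector about the tool's x, y, z each as a share of 0.1 rad, from -1 to 1, then the finger opening in mm, from 0 to 85.4. In form: [x, y, z, ax, ay, az, grip, x, y, z, ax, ay, az, grip, ...]. A call has 1 to 20 rows; each row shifts and turns the commanded pose from where the row before left it, along the tool's axes as they then stand; what a row does not reach is not made up. A row lasts 1/8 s, in which the tool goes at most 62.5 mm and 10.7 degrees, less where a joint would pass 70% of its speed; a pose out of reach is approached as far as the arm can. A call with a number of a shift or a turn outside -1 to 1 is refused whole. A call with a gripper value outside its range is refused whole. The fingers move at their own pace and stop on an object; "newtons" is the grip in N (left out, the last holds). Time passes only in rows, so rows that do not move let the fingers close. It gives the time, the measured TCP pose, the force, the opening and the grip force at its end, in the units of the state.
- ctrl.get_obs(): the state, without advancing time (a new reading comes with each control period).
- eyes.get_image(name): name is "side" or "top" or "wrist"; returns a dict with "image" (420x560x3 uint8, red, green, blue), "z_map" (420x560 float32, m along the optical axis (not along the pixel's ray), 0 where there is no reading), "K" (3x3 intrinsics, pixels), "cam_to_world" (4x4, takes a point from camera to world coordinates). Camera axes: x right, y up, looking along -z (the intrinsics and any distortion apply to the point x, -y, -z); pixel columns grow to the right and rows downward; lengths in m; the calibration is good to about 2 mm. A picture is of the moment at which its call begins.
- job.finish_job(): hands the job in; it is judged then, once.
Trained networks look in the newest picture that a camera, given by its name, has taken for a name from the list of things; names that differ only in an ending like _2 or _b are one class to them, and where a whole thing is asked for, a point or a joint stands for the part that bears it (a point fixed in the world has none). Each returns a list of dicts, best first, with "p" (0 to 1); they miss things now and then, are a little off and sometimes report something else, mostly with a low value. They report only what shows in the picture. A call takes as long as a camera call.
- nets.silhouettes(camera, name): "mask" (420x560 bool, what is visible of it) and "bbox" ([left, top, right, bottom] in pixels, round what is visible of it).
The state is a dict: "t": time; "q": joint angles; "dq": joint speeds; "effort": joint torques, N m; "tool_pos": TCP position; "tool_rot": TCP orientation; "contact_force": force on the tool from outside, world axes, zero at the start; "wrist_torque": the same for the moment, N m; "opening": finger opening in m; "grip_force": force on a finger pad.
Only numpy, scipy, OpenCV 4.12 (cv2) and the standard library are available. Lean on these libraries where they do the work, as an engineer would, in place of code of your own. Each camera call takes 0.05 s, during which the arm holds its last target. There are 200 camera calls.

## Task

In the middle lane of the grey can dispenser a tin has toppled forwards over the front lip, because the lane's sliding follower was left too far back. Without bruising the thin tin, tip it back up so that it stands upright on the floor of its lane, and bring the follower up so that the tin stands snugly between the front lip and the follower. Leave the other tins standing where they are.

Things in the scene. Friction and masses are not known exactly. Their poses are not given: they have to be found in the camera images.
- tray: Can dispenser, fixed, grey steel, 3 lanes, 280 x 279, front to the robot's left. Origin on the counter at the middle lane's centre, inner face of the front lip; x to the back along the lanes, y across, z up. Lane floor z 6; lanes 92 apart, 88 wide inside; dividers top z 54; lip x -6 to 0, rounded top z 38; back wall x 275, top z 66 (mm). Outer lanes: fixed followers behind their tins, tops z 132.
- can: Toppled tin, middle lane: smooth closed cylinder, 78 mm across (too wide to grasp), 150 tall, 0.3 to 0.55 kg. Origin: base centre, z along its axis to the lid. At first the lower base edge is on the floor 105 behind the lip, its side leans on the lip, the lid end sticks out 37 in front, underside 49 above the counter. Merely pushed back, it slips off the lip and lies down in the lane.
- follower (a joint): Middle lane's follower: bare-steel plate across the lane, slides along it with friction (about 2.5 N, no spring). Value in m: its front face is 60 mm plus this value behind the lip's inner face; 0 is nearest the lip, 0.165 the backmost.
- follower_face (a point): Middle of the foot of the follower's front face, at the lane floor. The plate is 82 mm wide, 4 mm thick and 120 mm tall, with a sled 42 mm long behind it at the floor.
- follower_top (a point): Top middle of the follower: the crest of its rolled top edge, a bar 12 mm thick along the dispenser's y, from 0 to 12 mm behind the front face, crest 126 mm above the lane floor; can be pushed from either side or pinched from above.
- can_l1: Identical tin, 78 mm across and 150 mm tall, standing in the lane farthest from the robot at the lip; origin at the centre of its base, z up its axis.
- can_l2: Identical tin, 78 mm across and 150 mm tall, standing in the lane farthest from the robot behind the first one; origin as above.
- can_r1: Identical tin, 78 mm across and 150 mm tall, standing in the lane nearest the robot at the lip; origin as above.

How it is judged:
By the outcome, as a careful person would: the job done as asked, in the order asked, and still so for the second after the job is handed in, with the robot touching nothing.
It also fails if it takes over 64 s, if anything falls off the work surface, if the arm or the gripper's body presses on something with over 40 N, if the wrist force passes 120 N, or if a joint passes its speed limit or range.

## Working session

There is one attempt and no reset: what is moved stays moved. The work goes in short steps, Python scripts to look and compute and a tool call to move; the robot and the scene stay as the last step left them, time stands still between calls to the robot, and variables do not carry over. Pictures are saved under pics/ and viewed, at most 10 in all, crops included, and the job is handed in when it is done.

Besides the shell and the picture viewer there is one more tool, called after "Request:" in YAML: its name, and indented under it one key for each argument. jog_arm: Moves the arm, as the interface text tells. Shift numbers are shares of 0.06 m and turn numbers shares of 0.1 rad, none past 1 either way. Its arguments: {"type":"object","properties":{"commands":{"type":"array","items":{"type":"number"}},"newtons":{"type":"number"}},"required":["commands"]}

```bash
mkdir -p pics
cat > h.py <<'E'
import numpy as np, cv2
from station import ctrl, eyes, job, nets
from scipy.spatial.transform import Rotation as R
def cloud(im):
    z=im["z_map"]; v,u=np.mgrid[:z.shape[0],:z.shape[1]]; K=im["K"]
    p=np.stack([(u-K[0,2])/K[0,0]*z,-(v-K[1,2])/K[1,1]*z,-z],-1)
    T=im["cam_to_world"]; return p@T[:3,:3].T+T[:3,3]
def st():
    o=ctrl.get_obs()
    for k in("t","q","tool_pos","tool_rot","contact_force","opening","grip_force"): print(k,np.round(o[k],4))
    print(np.round(R.from_rotvec(o["tool_rot"]).as_matrix(),3)); return o
E
python3 - <<'E'
from h import *
st()
ims=[]
for c in("side","top","wrist"):
    im=eyes.get_image(c); np.savez(f"{c}0.npz",**im); ims.append(im["image"])
    print(c,np.round(im["cam_to_world"],3).tolist(),im["K"][0,0])
    P=cloud(im); ok=im["z_map"]>0
    for n in("tray","can","follower"):
        for d in nets.silhouettes(c,n)[:5]:
            q=P[d["mask"]&ok]; print(n,round(d["p"],2),np.round(d["bbox"]),np.round(np.median(q,0),3) if len(q) else"",np.round(np.percentile(q,[2,98],axis=0),3).tolist() if len(q) else"")
a=np.hstack(ims[:2]); cv2.imwrite("pics/a.png",cv2.resize(a,(800,300),interpolation=cv2.INTER_AREA)[:,:,::-1])
cv2.imwrite("pics/s.png",ims[0][:,:,::-1]);cv2.imwrite("pics/t.png",ims[1][:,:,::-1])
E
```

```text
t 0.0
q [ 1.135   0.0534  1.6143 -0.      1.476  -0.119 ]
tool_pos [0.1944 0.5933 0.23  ]
tool_rot [-0.4954 -3.1017  0.0032]
contact_force [0.1663 0.7642 0.3609]
opening 0.0855
grip_force 0.0
[[-0.95   0.311 -0.001]
 [ 0.311  0.95  -0.002]
 [ 0.    -0.002 -1.   ]]
side [[-0.979, 0.176, -0.099, 0.547], [-0.202, -0.837, 0.508, 0.548], [0.007, 0.517, 0.856, 0.83], [0.0, 0.0, 0.0, 1.0]] 451.70377838942244
tray 0.66 [247. 135. 423. 301.] [ 0.509 -0.009  0.034] [[0.389, -0.117, 0.003], [0.695, 0.198, 0.131]]
can 0.65 [293. 204. 351. 282.] [0.559 0.157 0.094] [[0.517, 0.057, 0.057], [0.601, 0.208, 0.119]]
can 0.36 [274. 155. 313. 226.] [0.623 0.054 0.153] [[0.598, 0.007, 0.021], [0.67, 0.077, 0.157]]
follower 0.57 [326. 156. 372. 207.] [ 0.53  -0.01   0.081] [[0.492, -0.019, 0.013], [0.569, -0.002, 0.132]]
top [[-0.022, 0.994, -0.106, 0.53], [-1.0, -0.021, 0.01, 0.113], [0.008, 0.106, 0.994, 0.942], [0.0, 0.0, 0.0, 1.0]] 522.9837770839358
tray 0.93 [221. 159. 413. 352.] [ 0.508 -0.012  0.009] [[0.39, -0.115, 0.003], [0.659, 0.163, 0.132]]
tray 0.74 [340. 231. 370. 287.] [ 0.528 -0.017  0.089] [[0.489, -0.055, 0.008], [0.568, -0.005, 0.134]]
can 0.76 [217. 211. 314. 269.] [0.557 0.127 0.095] [[0.517, 0.052, 0.064], [0.599, 0.199, 0.12]]
follower 0.58 [344. 231. 370. 285.] [ 0.528 -0.017  0.091] [[0.491, -0.055, 0.008], [0.568, -0.005, 0.134]]
wrist [[0.314, -0.913, -0.262, 0.127], [0.95, 0.301, 0.087, 0.616], [-0.0, -0.275, 0.961, 0.373], [0.0, 0.0, 0.0, 1.0]] 332.4821480210153
```

View pics/s.png

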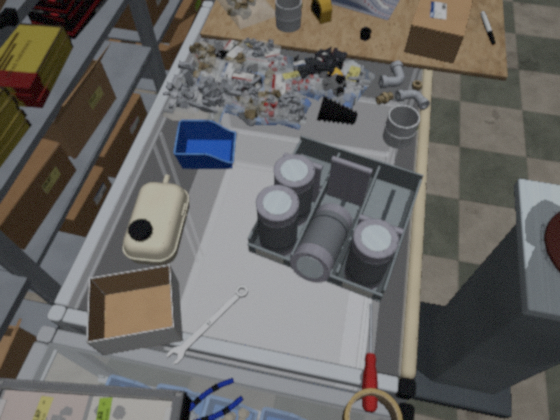

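View pics/t.png

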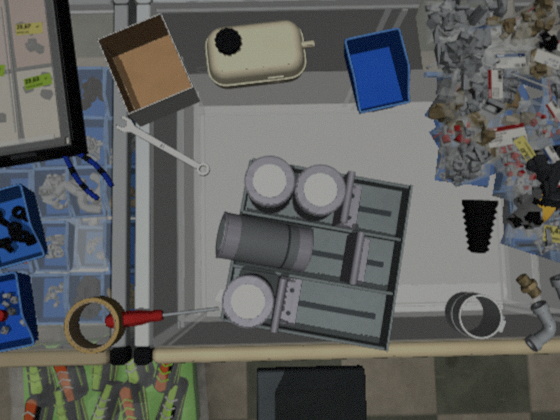

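The toppled tin lies in the middle lane, around (265,240) in the top view. Its lid end points left, toward world +y, and the follower is at about (357,258). I'll measure the tray pose from the standing tins' lids and the rim points.

```bash
cat > tray.py <<'E'
from h import *
def lids(P,zlo=.148):
    m=((P[...,2]>zlo)&(P[...,2]<.165)&(P[...,0]>.35)&(P[...,0]<.75)&(abs(P[...,1])<.3)).astype(np.uint8)
    n,l,s,c=cv2.connectedComponentsWithStats(m); out=[]
    for i in range(1,n):
        if s[i,4]>300:
            q=P[l==i]; (cx,cy),r=cv2.minEnclosingCircle(np.float32(q[:,:2])*1000); out.append((cx,cy,r,q[:,2].mean()*1000,*(1000*np.median(q[:,:2],0))))
    return out
E
python3 - <<'E'
from tray import *
for c in("top","side"):
    im=dict(np.load(f"{c}0.npz")); P=cloud(im)
    L=lids(P); print(c); [print(np.round(l,1)) for l in L]
    z=P[...,2]; ok=(im["z_map"]>0)&(P[...,0]>.36)&(P[...,0]<.72)&(P[...,1]>-.15)&(P[...,1]<.2)
    q=P[ok&(z>.045)&(z<.07)]; print("rect",cv2.minAreaRect(np.float32(q[:,:2])*1000))
    L=sorted(L,key=lambda l:(l[0])); r1=np.array(L[0][:2]); l=sorted(L[1:],key=lambda l:-l[1]); l1=np.array(l[0][:2])
    y=(l1-r1); print("dist",np.linalg.norm(y)); y/=np.linalg.norm(y); x=np.array([y[1],-y[0]]); o=(l1+r1)/2-39.3*x
    print("o",o,"x",x,"y",y, "yaw", np.arctan2(x[1],x[0]))
    D=(P[...,:2]*1000-o); X=D@x; Y=D@y; Z=z*1000
    f=(im["z_map"]>0)&(abs(Y)<40)&(Z>120)&(X>100)&(X<260)
    print("follower top X",np.percentile(X[f],[2,50,98]),"Y",np.percentile(Y[f],[2,98]),np.percentile(Z[f],[50,98]))
    f=(im["z_map"]>0)&(abs(Y)<6)&(X>-60)&(X<150)&(Z>20)
    b=np.c_[X[f],Z[f]]; b=b[np.argsort(b[:,0])]; print(np.round(b[::max(1,len(b)//25)]).tolist())
    f=(im["z_map"]>0)&(abs(Y)<60)&(X>-45)&(X<90)&(Z>70)&(Z<140); print("canY",np.percentile(Y[f],[1,50,99]))
    f=(im["z_map"]>0)&(abs(Y)<140)&(X>-20)&(X<10)&(Z>25)&(Z<42); print("lip X",np.percentile(X[f],[2,50,98]),np.percentile(Y[f],[1,99]))
    if c=="top": np.savez("frame.npz",o=o/1000,x=x,y=y)
E
```

```text
top
[638.   78.   77.8 154.9 641.3  77.1]
[468.8 151.3  38.9 154.8 468.6 151.4]
rect ((542.593505859375, 51.9481201171875), (309.8344421386719, 282.30902099609375), 78.93152618408203)
dist 184.46341315472205
o [569.01145618 150.7300589 ] x [-0.39730811 -0.91768527] y [ 0.91768527 -0.39730811] yaw -1.9793779599679875
follower top X [163.24284101 172.28106488 181.64554042] Y [-8.85468004 38.9125669 ] [131.18774284 134.45017833]
[[-56.0, 52.0], [-44.0, 97.0], [-36.0, 122.0], [-30.0, 120.0], [-24.0, 117.0], [-18.0, 112.0], [-12.0, 112.0], [-6.0, 116.0], [-0.0, 108.0], [6.0, 112.0], [12.0, 111.0], [18.0, 106.0], [24.0, 104.0], [30.0, 101.0], [37.0, 100.0], [43.0, 99.0], [49.0, 99.0], [56.0, 95.0], [62.0, 95.0], [68.0, 95.0], [75.0, 85.0], [81.0, 88.0], [87.0, 83.0], [94.0, 78.0], [100.0, 78.0], [107.0, 77.0]]
canY [-55.73303813  -2.35432782  53.27792004]
lip X [-15.37741051  -7.7752405    7.83638587] [-139.42426502   51.25257579]
side
[645.5  78.9  77.9 154.  642.7  88. ]
[470.4 153.2  39.4 154.1 469.9 155.3]
rect ((543.9525146484375, 53.346710205078125), (310.2835388183594, 282.3763732910156), 78.80504608154297)
dist 190.21889098466622
o [573.26250963 152.20213576] x [-0.39055155 -0.92058106] y [ 0.92058106 -0.39055155] yaw -1.9720269786708007
follower top X [162.83957751 170.56935616 181.2938698 ] Y [-13.6556999   38.66447443] [128.97574443 133.49570674]
[[-56.0, 57.0], [-53.0, 69.0], [-50.0, 77.0], [-48.0, 89.0], [-46.0, 87.0], [-44.0, 100.0], [-41.0, 109.0], [-39.0, 108.0], [-35.0, 120.0], [-27.0, 116.0], [-20.0, 111.0], [-12.0, 112.0], [-4.0, 110.0], [4.0, 112.0], [13.0, 105.0], [21.0, 105.0], [30.0, 102.0], [38.0, 100.0], [46.0, 97.0], [54.0, 96.0], [62.0, 95.0], [71.0, 90.0], [79.0, 87.0], [90.0, 84.0], [98.0, 81.0]]
canY [-54.25392081  -8.91523291  57.72435703]
lip X [-17.44111559  -3.08551277   8.42602765] [-138.27959746  126.59695364]
```

```bash
cat > fr.py <<'E'
from tray import *
yaw=np.deg2rad(-101.2); x=np.array([np.cos(yaw),np.sin(yaw)]); y=np.array([-x[1],x[0]]); o=np.array([564.8,172.0])
RT=np.array([[x[0],y[0],0],[x[1],y[1],0],[0,0,1]])
def tf(P): D=P[...,:2]*1000-o; return D@x,D@y,P[...,2]*1000
def tool():
    ob=ctrl.get_obs(); p=tf(ob["tool_pos"]); M=RT.T@R.from_rotvec(ob["tool_rot"]).as_matrix()
    print("t",round(float(ob["t"]),2),"q",np.round(ob["q"],2),"TCP tray",np.round(p,1),"\n",np.round(M,3),"F",np.round(RT.T@ob["contact_force"],1)); return np.array(p),M
E
python3 - <<'E'
from fr import *
for c in("top","side"):
    im=dict(np.load(f"{c}0.npz")); P=cloud(im); X,Y,Z=tf(P); ok=im["z_map"]>0
    f=ok&(abs(Y)<45)&(Z>122)&(Z<140)&(X>120)&(X<260)
    print("foll X",np.percentile(X[f],[2,50,98]),"Y",np.percentile(Y[f],[2,98]),np.percentile(Z[f],[50,98]))
    f=ok&(abs(Y)<6)&(X>-60)&(X<150)&(Z>20)
    b=np.c_[X[f],Z[f]]; b=b[np.argsort(b[:,0])]; print(np.round(b[::max(1,len(b)//15)]).tolist())
    f=ok&(abs(Y)<50)&(X>-25)&(X<60)&(Z>60)&(Z<140); print("canY",np.percentile(Y[f],[1,50,99]))
    f=ok&(abs(Y)<140)&(X>-20)&(X<20)&(Z>28)&(Z<40); print("lip X",np.percentile(X[f],[2,50,98]),np.percentile(Y[f],[1,99]))
    f=ok&(abs(Y)<125)&(X>255)&(X<300)&(Z>60)&(Z<70); print("back X",np.percentile(X[f],[2,50,98]))
tool()
E
```

```text
foll X [186.73822264 191.57666662 198.09568092] Y [-37.53638736  41.01959392] [131.37001043 134.61414513]
[[-36.0, 52.0], [-18.0, 119.0], [-7.0, 119.0], [3.0, 116.0], [12.0, 115.0], [22.0, 109.0], [31.0, 109.0], [42.0, 105.0], [52.0, 103.0], [62.0, 102.0], [73.0, 97.0], [83.0, 93.0], [94.0, 90.0], [105.0, 86.0], [115.0, 83.0]]
canY [-34.99630759   0.97342259  39.10699787]
lip X [-6.28884318 -3.18051267 10.18960002] [-134.61632229  137.96868839]
back X [272.04791008 273.62988025 276.55321078]
foll X [183.17036368 187.01607729 194.74176437] Y [-37.39691439  41.04906811] [129.53447935 133.45560053]
[[-39.0, 51.0], [-34.0, 64.0], [-30.0, 86.0], [-26.0, 94.0], [-22.0, 107.0], [-18.0, 123.0], [-6.0, 117.0], [6.0, 114.0], [18.0, 111.0], [31.0, 105.0], [45.0, 104.0], [58.0, 100.0], [74.0, 95.0], [89.0, 90.0], [105.0, 85.0], [121.0, 81.0]]
canY [-34.76103198  -1.80704489  38.12383788]
lip X [-9.03764198 -4.80176549 17.05343483] [-134.37375728  138.54542581]
back X [268.45923253 270.99107121 275.28633313]
t 0.6 q [ 1.14  0.05  1.61  0.    1.48 -0.12] TCP tray [-342.  -445.   231.4] 
 [[-0.121 -0.993 -0.   ]
 [-0.993  0.121  0.   ]
 [ 0.     0.    -1.   ]] F [-0.6  0.4 -0.2]
```

Run:
```python
from fr import *
for c in("top","side"):
    im=dict(np.load(f"{c}0.npz")); P=cloud(im); X,Y,Z=tf(P); ok=im["z_map"]>0
    print(c,"rows X -40..-520 step 30; cols Y -150..150 step 50: max z")
    for a in range(-40,-520,-30):
        print(a,[ (int(np.percentile(Z[g],98)) if (g:=ok&(X<=a)&(X>a-30)&(Y>=b)&(Y<b+50)).sum()>3 else None) for b in range(-200,200,50)])
```

```text
top rows X -40..-520 step 30; cols Y -150..150 step 50: max z
-40 [3, 11, 3, 4, 3, 4, 4, 3]
-70 [3, 12, 3, 3, 3, 3, 11, 3]
-100 [22, 19, 4, 3, 3, 3, 7, 3]
-130 [27, 14, 3, 3, 3, 3, 8, 4]
-160 [50, 43, 2, 2, 3, 3, 7, 80]
-190 [38, 49, 1, 2, 1, 2, 3, 83]
-220 [49, 49, 3, 3, 3, 11, 1, 82]
-250 [50, 3, 4, 3, 11, 13, 3, 5]
-280 [3, 3, 3, 3, 12, 13, 85, 4]
-310 [62, 3, 41, 3, 3, 85, 87, 87]
-340 [51, 63, 45, 63, 61, 87, 87, 86]
-370 [21, 61, 44, 48, 63, 87, 85, 87]
-400 [3, 17, 34, 50, 61, 86, 85, 86]
-430 [None, None, None, 8, 3, 36, 81, 83]
-460 [None, None, None, None, None, None, None, None]
-490 [None, None, None, None, None, None, None, None]
side rows X -40..-520 step 30; cols Y -150..150 step 50: max z
-40 [2, 10, 2, 3, 3, 2, 2, 3]
-70 [2, 12, 3, 2, 3, 3, 10, 2]
-100 [22, 20, 2, 3, 3, 2, 7, 3]
-130 [26, 14, 2, 3, 2, 2, 7, 3]
-160 [50, 1, 1, 1, 2, 2, 6, 77]
-190 [46, 49, 1, 1, 1, 1, 2, 81]
-220 [2, 49, 3, 2, 2, 10, 1, 81]
-250 [None, None, 2, 2, 12, 12, 2, 6]
-280 [None, None, None, 3, 12, 12, 85, 2]
-310 [None, None, None, None, None, 85, 86, 86]
-340 [None, None, None, None, None, 85, 86, 85]
-370 [None, None, None, None, None, None, None, 88]
-400 [None, None, None, None, None, None, None, None]
-430 [None, None, None, None, None, None, None, None]
-460 [None, None, None, None, None, None, None, None]
-490 [None, None, None, None, None, None, None, None]
```

Request:
jog_arm:
  commands: [0, 0, -0.5, 0, 0, -1, 40, 0, 0, -0.5, 0, 0, -1, 40, 0, 0, 0, 0, 0, -1, 40, 0, 0, 0, 0, 0, -1, 40, 0, 0, 0, 0, 0, -1, 40, 0, 0, 0, 0, 0, -1, 40, 0, 0, 0, 0, 0, -1, 40, 0, 0, 0, 0, 0, -1, 40]
  newtons: 20

```text
t: 1.6
tool_pos: [0.1947, 0.5939, 0.2913]
tool_rot: [0.757, -3.049, -0.0]
contact_force: [0.1, -0.5, -0.2]
opening: 0.0403
grip_force: 0.0
```

```bash
cat >> fr.py <<'E'
def plan(b,tgt=None):
    p,M=tool(); s,c=np.sin(np.deg2rad(b)),np.cos(np.deg2rad(b))
    T=np.array([[s,0,c],[0,-1,0],[c,0,-s]]); rv=R.from_matrix(M.T@T).as_rotvec()
    print("rot shares",np.round(rv/.1,2))
    if tgt is not None:
        d=np.array(tgt)-p; print("shift now",np.round(M.T@d/60,2),"after turn",np.round(T.T@d/60,2))
E
python3 -c "
from fr import *
plan(90); plan(25,(-130,1,140))"
```

```text
t 1.6 q [ 1.14  0.02  1.54  0.    1.57 -0.92] TCP tray [-341.9 -445.   291.3] 
 [[ 0.63  -0.776 -0.   ]
 [-0.776 -0.63  -0.   ]
 [ 0.     0.    -1.   ]] F [ 0.5  0.2 -0.2]
rot shares [ 0.    0.   -8.89]
t 1.6 q [ 1.14  0.02  1.54  0.    1.57 -0.92] TCP tray [-341.9 -445.   291.3] 
 [[ 0.63  -0.776 -0.   ]
 [-0.776 -0.63  -0.   ]
 [ 0.     0.    -1.   ]] F [ 0.5  0.2 -0.2]
rot shares [ 5.03 10.56 -7.89]
shift now [-3.54 -7.43  2.52] after turn [-0.79 -7.43  4.27]
```

Request:
jog_arm:
  commands: [0, 0, 0, 0, 0, -1, 40, 0, 0, 0, 0, 0, -1, 40, 0, 0, 0, 0, 0, -1, 40, 0, 0, 0, 0, 0, -1, 40, 0, 0, 0, 0, 0, -1, 40, 0, 0, 0, 0, 0, -1, 40, 0, 0, 0, 0, 0, -1, 40, 0, 0, 0, 0, 0, -1, 40, 0, 0, 0, 0, 0, -0.9, 40, 0.4, -0.8, 0, 0, 0, 0, 40, 0.4, -0.8, 0, 0, 0, 0, 40, 0.4, -0.8, 0, 0, 0, 0, 40, 0.4, -0.8, 0, 0, 0, 0, 40, 0.4, -0.8, 0, 0, 0, 0, 40, 0.4, -0.8, 0, 0, 0, 0, 40, 0.4, -0.8, 0, 0, 0, 0, 40, 0.4, -0.8, 0, 0, 0, 0, 40, 0.3, -0.9, 0, 0, 0, 0, 40]

```text
t: 3.85
tool_pos: [0.5842, 0.3008, 0.2917]
tool_rot: [-1.991, 2.429, -0.0]
contact_force: [-0.0, 0.4, 0.1]
opening: 0.0397
grip_force: 0.0
```

```bash
python3 -c "
from fr import *
plan(25,(-130,1,140))"
```

```text
t 3.85 q [ 0.36  0.1   1.46  0.    1.58 -2.58] TCP tray [-130.1   -6.   291.7] 
 [[ 1.    -0.002 -0.001]
 [-0.002 -1.     0.001]
 [-0.001 -0.001 -1.   ]] F [-0.4 -0.1  0.1]
rot shares [ 1.000e-02  1.135e+01 -2.000e-02]
shift now [ 0.   -0.12  2.53] after turn [-2.29 -0.12  1.07]
```

Request:
jog_arm:
  commands: [0, -0.1, 0, 0, 0.9, 0, 40, 0, 0, 0, 0, 0.9, 0, 40, 0, 0, 0, 0, 0.9, 0, 40, 0, 0, 0, 0, 0.9, 0, 40, 0, 0, 0, 0, 0.9, 0, 40, 0, 0, 0, 0, 0.9, 0, 40]

```text
t: 4.6
tool_pos: [0.5889, 0.301, 0.2915]
tool_rot: [1.701, -2.075, 0.473]
contact_force: [-0.1, -0.7, 0.1]
opening: 0.0403
grip_force: 0.0
```

```bash
python3 -c "
from fr import *
plan(25,(-130,1,140))"
```

```text
t 4.6 q [ 0.52  0.35  1.24 -0.42  1.9  -2.49] TCP tray [-131.2   -1.4  291.5] 
 [[ 0.856 -0.002  0.516]
 [-0.002 -1.    -0.001]
 [ 0.516 -0.    -0.856]] F [0.7 0.1 0.1]
rot shares [ 0.01  5.92 -0.02]
shift now [-1.29 -0.04  2.17] after turn [-2.28 -0.04  1.09]
```

Request:
jog_arm:
  commands: [-0.2, 0, 0.2, 0, 0.9, 0, 40, -0.2, 0, 0.2, 0, 0.9, 0, 40, -0.2, 0, 0.2, 0, 0.9, 0, 40, -0.2, 0, 0.2, 0, 0.9, 0, 40, -0.2, 0, 0.2, 0, 0.9, 0, 40, -0.2, 0, 0.2, 0, 0.9, 0, 40]

```text
t: 5.35
tool_pos: [0.5893, 0.3031, 0.1901]
tool_rot: [1.376, -1.678, 0.827]
contact_force: [-0.2, -0.3, -0.1]
opening: 0.0401
grip_force: 0.0
```

```bash
python3 -c "
from fr import *
plan(25,(-130,1,140))"
```

```text
t 5.35 q [ 0.62  0.69  1.14 -0.78  2.1  -2.45] TCP tray [-133.3   -1.4  190.1] 
 [[ 0.469 -0.002  0.883]
 [-0.001 -1.    -0.001]
 [ 0.883 -0.    -0.469]] F [ 0.3 -0.1 -0.1]
rot shares [ 0.01  0.52 -0.01]
shift now [-0.71 -0.04  0.44] after turn [-0.73 -0.04  0.4 ]
```

Request:
jog_arm:
  commands: [-0.3, -0.04, 0.3, 0, 0.5, 0, 40, -0.5, 0, 0.5, 0, 0, 0, 40, -0.5, 0, 0.5, 0, 0, 0, 40, -0.4, 0, 0.3, 0, 0, 0, 40]

```text
t: 5.85
tool_pos: [0.5827, 0.2602, 0.0548]
tool_rot: [1.345, -1.64, 0.852]
contact_force: [0.6, -0.0, -0.3]
opening: 0.04
grip_force: 0.0
```

```bash
python3 -c "
from fr import *
plan(25,(-74,1,46)); im=eyes.get_image('wrist');cv2.imwrite('pics/w1.png',im['image'][:,:,::-1])"
```

```text
t 5.85 q [ 0.59  0.8   1.24 -0.76  1.96 -2.32] TCP tray [-90.    0.4  54.8] 
 [[ 0.426 -0.003  0.905]
 [ 0.    -1.    -0.003]
 [ 0.905  0.002 -0.426]] F [-0.1  0.6 -0.3]
rot shares [0.03 0.03 0.  ]
shift now [-0.02 -0.01  0.3 ] after turn [-0.02 -0.01  0.3 ]
```

View pics/w1.png

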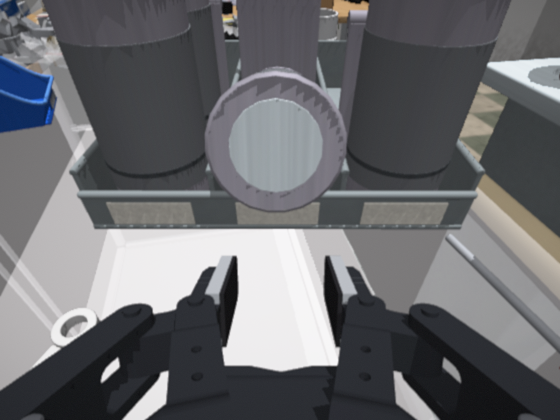

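Request:
jog_arm:
  commands: [-0.01, -0.03, 0.4, 0, 0, 0, 40, 0, 0, 0.4, 0, 0, 0, 40, 0, 0, 0.3, 0, 0, 0, 40, 0, 0, 0.2, 0, 0, 0, 40, 0, 0, 0, 0, 0, 0, 40]

```text
t: 6.52
tool_pos: [0.5711, 0.1913, 0.0232]
tool_rot: [1.345, -1.642, 0.852]
contact_force: [-0.1, -0.2, 0.4]
opening: 0.0403
grip_force: 0.0
```

```bash
python3 -c "
from fr import *
plan(25,(-20,2,21)); im=eyes.get_image('side');cv2.imwrite('pics/s1.png',cv2.resize(im['image'][120:300,230:440],None,fx=3,fy=3)[:,:,::-1])"
```

```text
t 6.53 q [ 0.52  0.75  1.38 -0.79  1.85 -2.3 ] TCP tray [-20.2   2.4  23.2] 
 [[ 0.426 -0.003  0.905]
 [-0.001 -1.    -0.003]
 [ 0.905  0.    -0.426]] F [ 0.2 -0.   0.4]
rot shares [ 0.03  0.04 -0.01]
shift now [-0.03  0.01  0.02] after turn [-0.03  0.01  0.02]
```

View pics/s1.png

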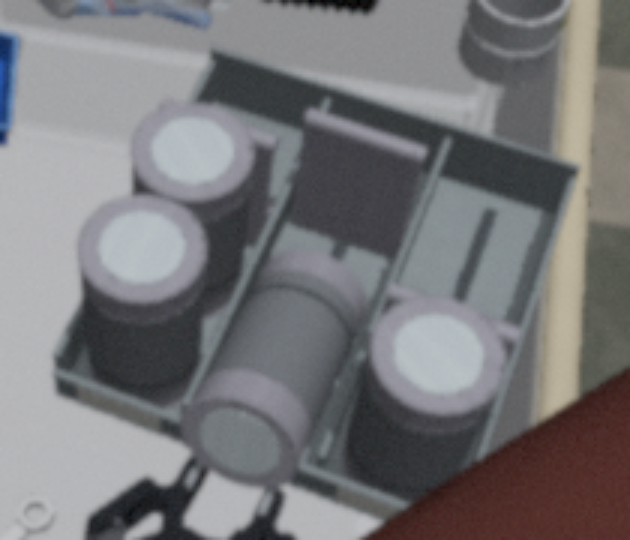

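```bash
cat > arc.py <<'E'
from fr import *
import sys
def arc(s0,s1,t0,t1,n,h=5.5,P=(105,6)):
    p,M=tool(); k=np.linspace(0,1,n); prev=p
    for u in k:
        th=np.deg2rad(t0+(t1-t0)*u); s=s0+(s1-s0)*u
        C=np.array(P)+s*np.array([-np.cos(th),np.sin(th)])+h*np.array([np.sin(th),np.cos(th)])
        T=np.array([C[0],p[1],C[1]])-11*M[:,0]*[1,0,1]
        print(round(np.rad2deg(th),1),np.round(T,1),np.round(M.T@(T-prev)/60,3)[[0,2]]); prev=T
arc(*map(float,sys.argv[1:5]),int(sys.argv[5]))
E
python3 arc.py 128 133 16.5 45 8
```

```text
t 6.58 q [ 0.52  0.75  1.38 -0.79  1.85 -2.3 ] TCP tray [-20.8   2.6  23.6] 
 [[ 0.427 -0.002  0.904]
 [-0.001 -1.    -0.002]
 [ 0.904 -0.    -0.427]] F [-0.3  0.4  0.5]
16.5 [-20.9   2.6  37.7] [ 0.212 -0.101]
20.6 [-18.3   2.6  46.4] [ 0.15  -0.023]
24.6 [-15.    2.6  55. ] [ 0.152 -0.012]
28.7 [-11.2   2.6  63.4] [ 0.154 -0.002]
32.8 [-6.7  2.6 71.5] [0.154 0.009]
36.9 [-1.7  2.6 79.4] [0.154 0.02 ]
40.9 [ 4.   2.6 86.9] [0.153 0.032]
45.0 [10.1  2.6 94. ] [0.151 0.043]
```

Request:
jog_arm:
  commands: [0.07, 0, -0.03, 0, 0, 0, 40, 0.07, 0, -0.03, 0, 0, 0, 40, 0.07, 0, -0.04, 0, 0, 0, 40, 0.08, 0, -0.01, 0, 0, 0, 40, 0.08, 0, -0.01, 0, 0, 0, 40, 0.08, 0, -0.01, 0, 0, 0, 40, 0.07, 0, 0, 0, 0, 0, 40]

```text
t: 7.45
tool_pos: [0.57, 0.1855, 0.0551]
tool_rot: [1.346, -1.642, 0.853]
contact_force: [-0.3, 0.4, -1.6]
opening: 0.04
grip_force: 0.9
```

```bash
cat > look.py <<'E'
from fr import *
import sys
tool()
im=eyes.get_image('side'); P=cloud(im); X,Y,Z=tf(P); ok=im["z_map"]>0
d=nets.silhouettes('side','can')
for a in d: 
    q=P[a["mask"]&ok]; x_,y_,z_=tf(q); print("can",round(a["p"],2),"X",np.percentile(x_,[2,98]).round(),"Y",np.percentile(y_,[2,50,98]).round(),"Z",np.percentile(z_,[2,98]).round())
g=ok&(abs(Y)<48)&(X>-60)&(X<180)&(Z>62)
f=g&(abs(Y-2)<6); b=np.c_[X[f],Z[f]]; b=b[np.argsort(b[:,0])]; print(np.round(b[::max(1,len(b)//14)]).astype(int).tolist())
f=ok&(abs(Y)<45)&(Z>118)&(Z<140)&(X>182)&(X<260); print("foll",np.percentile(X[f],[2,50,98]).round() if f.sum()>5 else f.sum())
if len(sys.argv)>1: cv2.imwrite(sys.argv[1],cv2.resize(im['image'][110:300,230:440],None,fx=3,fy=3)[:,:,::-1])
E
python3 look.py; python3 arc.py 130 134 25 45 6
```

```text
t 7.45 q [ 0.51  0.7   1.4  -0.8   1.87 -2.33] TCP tray [-14.3   2.5  55.1] 
 [[ 0.427 -0.002  0.904]
 [-0.001 -1.    -0.002]
 [ 0.904  0.    -0.427]] F [-0.4 -0.4 -1.6]
can 0.67 X [-27. 126.] Y [-35.  -2.  37.] Z [ 63. 135.]
[[-33, 73], [-25, 84], [-20, 95], [-14, 108], [-10, 120], [-5, 127], [1, 141], [14, 131], [28, 127], [44, 118], [59, 111], [76, 103], [94, 96], [115, 85], [133, 77]]
foll [183. 186. 194.]
t 7.55 q [ 0.51  0.7   1.4  -0.8   1.87 -2.33] TCP tray [-14.4   2.7  55.4] 
 [[ 0.427 -0.002  0.904]
 [-0.002 -1.    -0.002]
 [ 0.904 -0.001 -0.427]] F [-0.6  0.4 -2.1]
25.0 [-15.2   2.7  56. ] [ 0.004 -0.017]
29.0 [-11.4   2.7  64.3] [ 0.152 -0.002]
33.0 [-7.1  2.7 72.3] [0.153 0.008]
37.0 [-2.1  2.7 80.1] [0.153 0.019]
41.0 [ 3.4  2.7 87.6] [0.152 0.03 ]
45.0 [ 9.4  2.7 94.7] [0.15  0.041]
```

Request:
jog_arm:
  commands: [0.08, 0, -0.01, 0, 0, 0, 40, 0.08, 0, 0, 0, 0, 0, 40, 0.08, 0, 0, 0, 0, 0, 40, 0.08, 0, 0.01, 0, 0, 0, 40, 0.08, 0, 0.01, 0, 0, 0, 40, 0.08, 0, 0.01, 0, 0, 0, 40, 0.07, 0, 0.01, 0, 0, 0, 40, 0.07, 0, 0.01, 0, 0, 0, 40, 0.07, 0, 0.02, 0, 0, 0, 40, 0.07, 0, 0.02, 0, 0, 0, 40]

```text
t: 8.8
tool_pos: [0.5654, 0.1622, 0.0943]
tool_rot: [1.346, -1.642, 0.853]
contact_force: [-0.3, 0.3, -1.5]
opening: 0.0401
grip_force: 0.5
```

```bash
python3 look.py pics/s2.png; python3 arc.py 133 137 45 70 6
```

```text
t 8.8 q [ 0.49  0.61  1.46 -0.82  1.88 -2.37] TCP tray [ 9.5  2.5 94.3] 
 [[ 0.427 -0.002  0.904]
 [-0.001 -1.    -0.002]
 [ 0.904 -0.    -0.427]] F [-0.3 -0.4 -1.5]
[[-60, 138], [0, 113], [5, 119], [10, 125], [15, 128], [21, 135], [26, 139], [31, 148], [37, 148], [42, 154], [48, 158], [56, 160], [81, 135], [110, 107], [142, 74]]
foll [183. 187. 194.]
t 8.9 q [ 0.49  0.61  1.46 -0.82  1.88 -2.37] TCP tray [ 9.5  2.6 94.6] 
 [[ 0.427 -0.002  0.904]
 [-0.002 -1.    -0.002]
 [ 0.904 -0.001 -0.427]] F [-0.1  0.6 -1. ]
45.0 [10.1  2.6 94. ] [-0.005  0.014]
50.0 [ 18.5   2.6 102.1] [0.182 0.068]
55.0 [ 27.6   2.6 109.5] [0.176 0.085]
60.0 [ 37.4   2.6 116.1] [0.169 0.1  ]
65.0 [ 47.7   2.6 121.8] [0.16  0.115]
70.0 [ 58.6   2.6 126.7] [0.151 0.13 ]
```

View pics/s2.png

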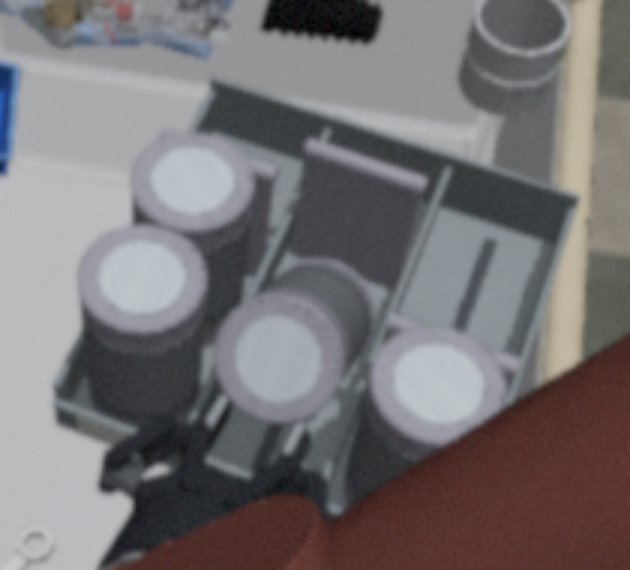

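The tin sits centred on the fork at about 44°, with no slip. I'll keep following the arc.

Request:
jog_arm:
  commands: [0.09, 0, 0.035, 0, 0, 0, 40, 0.09, 0, 0.035, 0, 0, 0, 40, 0.09, 0, 0.04, 0, 0, 0, 40, 0.09, 0, 0.045, 0, 0, 0, 40, 0.08, 0, 0.05, 0, 0, 0, 40, 0.06, 0, 0.035, 0, 0, 0, 40, 0, 0, 0, 0, 0, 0, 40]

```text
t: 9.78
tool_pos: [0.5604, 0.1368, 0.1154]
tool_rot: [1.345, -1.642, 0.853]
contact_force: [0.1, 0.4, -0.4]
opening: 0.0401
grip_force: 0.3
```

```bash
python3 look.py; python3 arc.py 136 138 58 70 6
```

```text
t 9.78 q [ 0.46  0.55  1.51 -0.85  1.87 -2.39] TCP tray [ 35.4   2.5 115.4] 
 [[ 0.427 -0.002  0.904]
 [-0.001 -1.    -0.002]
 [ 0.904 -0.    -0.427]] F [-0.4  0.  -0.4]
can 0.89 X [ 30. 116.] Y [-35.  -1.  36.] Z [ 45. 170.]
[[-50, 169], [-40, 163], [-32, 160], [30, 134], [36, 138], [42, 143], [48, 147], [53, 150], [58, 150], [64, 156], [69, 159], [75, 160], [81, 165], [86, 168], [92, 171]]
foll [183. 186. 194.]
t 9.88 q [ 0.46  0.55  1.51 -0.85  1.87 -2.39] TCP tray [ 35.2   2.4 115. ] 
 [[ 0.427 -0.002  0.904]
 [-0.001 -1.    -0.002]
 [ 0.904 -0.    -0.427]] F [-0.1 -0.1  1.1]
58.0 [ 32.9   2.4 114.3] [-0.027 -0.029]
60.4 [ 37.7   2.4 117.4] [0.08  0.051]
62.8 [ 42.7   2.4 120.2] [0.078 0.054]
65.2 [ 47.8   2.4 122.9] [0.076 0.058]
67.6 [ 53.    2.4 125.4] [0.074 0.061]
70.0 [ 58.3   2.4 127.6] [0.072 0.064]
```

Request:
jog_arm:
  commands: [0.03, 0, 0.03, 0, 0, 0, 40, 0.03, 0, 0.03, 0, 0, 0, 40, 0.03, 0, 0.03, 0, 0, 0, 40, 0.03, 0, 0.03, 0, 0, 0, 40, 0.03, 0, 0.03, 0, 0, 0, 40, 0.03, 0, 0.03, 0, 0, 0, 40, 0, 0, 0, 0, 0, 0, 40, 0, 0, 0, 0, 0, 0, 40]

```text
t: 10.88
tool_pos: [0.5575, 0.1229, 0.1202]
tool_rot: [1.346, -1.642, 0.853]
contact_force: [0.0, 0.6, -0.4]
opening: 0.0402
grip_force: 0.0
```

```bash
python3 look.py
```

```text
t 10.88 q [ 0.44  0.52  1.53 -0.86  1.86 -2.4 ] TCP tray [ 49.6   2.4 120.2] 
 [[ 0.427 -0.002  0.904]
 [-0.001 -1.    -0.002]
 [ 0.904 -0.    -0.427]] F [-0.6 -0.1 -0.4]
can 0.71 X [ 98. 169.] Y [-33.   0.  38.] Z [ 11. 158.]
can 0.38 X [163. 250.] Y [-38. -32.  42.] Z [  8. 156.]
[[-60, 214], [-31, 170], [-20, 166], [97, 120], [98, 151], [99, 145], [100, 89], [101, 65], [105, 155], [115, 156], [127, 154], [137, 157], [150, 154], [161, 157], [174, 155]]
foll [186. 191. 198.]
```

Upright: the lid is at z≈156 and the tin spans X≈98–177. I'll back out, lift, and turn the tool down.

Request:
jog_arm:
  commands: [0, 0, -0.2, 0, 0, 0, 40, 0, 0, -0.5, 0, 0, 0, 40, 0, 0, -0.6, 0, 0, 0, 40, 0.5, 0, -0.4, 0, 0, 0, 40, 0.7, 0, -0.3, 0, 0, 0, 20, 0.7, 0, -0.3, 0, 0, 0, 0, 0.3, 0, -0.1, 0, -0.9, 0, 0, 0, 0, 0, 0, -0.9, 0, 0, 0, 0, 0, 0, -0.9, 0, 0, 0, 0, 0, 0, -0.9, 0, 0, 0, 0, 0, 0, -0.9, 0, 0, 0, 0, 0, 0, -0.9, 0, 0, 0, 0, 0, 0, -0.9, 0, 0, 0, 0, 0, 0, -0.9, 0, 0, 0, 0, 0, 0, -0.9, 0, 0, 0, 0, 0, 0, -0.9, 0, 0, 0, 0, 0, 0, -0.9, 0, 0, 0, 0, 0, 0, -0.9, 0, 0]

```text
t: 13.22
tool_pos: [0.5721, 0.196, 0.302]
tool_rot: [1.97, -2.401, 0.047]
contact_force: [0.3, 0.1, -0.5]
opening: -0.0002
grip_force: 0.0
```

```bash
python3 look.py pics/s3.png; python3 -c "
from fr import *
plan(90,(222,2,210))"
```

```text
t 13.22 q [ 0.23 -0.01  1.56 -0.04  1.61 -2.72] TCP tray [-24.9   2.5 302. ] 
 [[ 0.999 -0.001  0.047]
 [-0.001 -1.     0.001]
 [ 0.047 -0.001 -0.999]] F [-0.1  0.3 -0.5]
can 0.97 X [-39. 163.] Y [-33.  -8.  37.] Z [  6. 349.]
[[-60, 619], [-57, 618], [-54, 619], [-45, 381], [-40, 383], [-39, 380], [-38, 371], [-38, 336], [-37, 330], [-36, 313], [-32, 340], [102, 127], [103, 98], [104, 115], [105, 133]]
foll [189. 195. 197.]
t 13.32 q [ 0.23 -0.01  1.56 -0.05  1.61 -2.72] TCP tray [-23.5   2.8 302.3] 
 [[ 0.999 -0.003  0.05 ]
 [-0.003 -1.     0.001]
 [ 0.05  -0.001 -0.999]] F [-0.2 -0.4  0.1]
rot shares [-0.01 -0.5  -0.03]
shift now [4.01 0.   1.74] after turn [4.09 0.01 1.54]
```

View pics/s3.png

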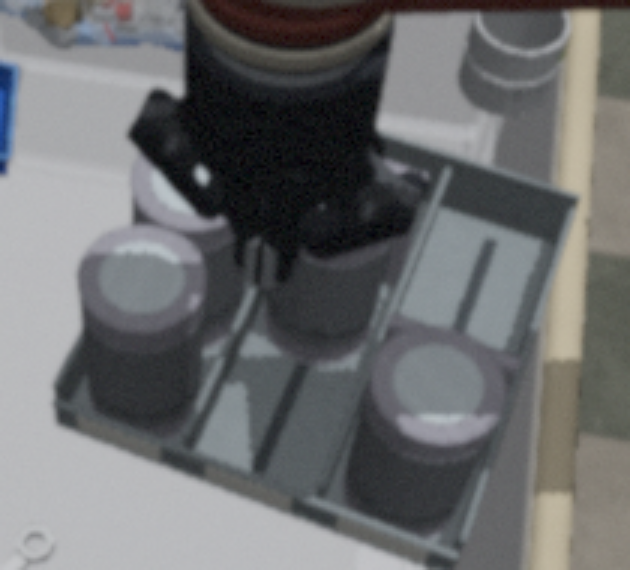

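Request:
jog_arm:
  commands: [0, 0, 0, 0, -0.5, 0, 0, 0, 0, 0, 0, 0, 1, 0, 0, 0, 0, 0, 0, 1, 0, 0, 0, 0, 0, 0, 1, 0, 0, 0, 0, 0, 0, 1, 0, 0, 0, 0, 0, 0, 1, 0, 0, 0, 0, 0, 0, 1, 0, 0, 0, 0, 0, 0, 1, 0, 0, 0, 0, 0, 0, 1, 0, 0, 0, 0, 0, 0, 1, 0, 0, 0, 0, 0, 0, 1, 0, 0, 0, 0, 0, 0, 1, 0, 0, 0, 0, 0, 0, 1, 0, 0, 0, 0, 0, 0, 1, 0, 0, 0, 0, 0, 0, 1, 0, 0, 0, 0, 0, 0, 1, 0, 0, 0, 0, 0, 0, 1, 0, 0, 0, 0, 0, 0, 1, 0, 0, 0, 0, 0, 0, 1, 0, 0, 0, 0, 0, 0, 1, 0]

```text
t: 15.82
tool_pos: [0.5719, 0.1961, 0.3011]
tool_rot: [-0.821, -3.032, 0.003]
contact_force: [-0.8, -0.1, -0.3]
opening: 0.0001
grip_force: 0.0
```

Request:
jog_arm:
  commands: [0, 0, 0, 0, 0, 1, 0, 0, 0, 0, 0, 0, 1, 0, 0, 0, 0, 0, 0, 1, 0, 0, 0, 0, 0, 0, 1, 0, 0, 0, 0, 0, 0, 1, 0, 0, 0, 0, 0, 0, 1, 0, 0, 0, 0, 0, 0, 1, 0, 0, 0, 0, 0, 0, 1, 0, 0, 0, 0, 0, 0, 1, 0, 0, 0, 0, 0, 0, 1, 0, 0, 0, 0, 0, 0, 1, 0, 0, 0, 0, 0, 0, 1, 0, -0.8, 0, 0, 0, 0, 0, 0, -0.8, 0, 0, 0, 0, 0, 0, -0.8, 0, 0, 0, 0, 0, 0, -0.8, 0, 0, 0, 0, 0, 0, -0.8, 0, 0, 0, 0, 0, 0, -0.2, 0, 0.5, 0, 0, 0, 0, 0, 0, 0.4, 0, 0, 0, 0]

```text
t: 18.2
tool_pos: [0.5328, -0.0543, 0.2465]
tool_rot: [2.389, 2.04, -0.003]
contact_force: [0.1, 1.0, -0.1]
opening: -0.0
grip_force: 0.0
```

Run:
```python
from fr import *
plan(90,(225,2,210))
im=eyes.get_image('top'); P=cloud(im); X,Y,Z=tf(P); ok=im["z_map"]>0
for l in lids(P): print(np.round(tf(np.array([l[0],l[1],l[3]])/1000),1),round(l[2],1))
f=ok&(abs(Y)<45)&(Z>120)&(Z<140)&(X>170)&(X<260); print(f.sum(), np.percentile(X[f],[2,50,98]) if f.any() else "",np.percentile(Y[f],[2,98])if f.any() else "")
```

```text
t 18.2 q [-0.24 -0.17  1.8  -0.    1.51 -0.08] TCP tray [228.2  12.6 246.5] 
 [[-0.999 -0.038  0.001]
 [-0.038  0.999 -0.001]
 [-0.001 -0.001 -1.   ]] F [-1.  -0.1 -0.1]
rot shares [-2.000e-02 -1.000e-02 -3.103e+01]
shift now [ 0.06 -0.17  0.61] after turn [-0.05  0.18  0.61]
[ 78.3  91.5 154.9] 77.8
[143.5   4.9 154.9] 38.9
[ 38.9 -90.3 154.8] 39.0
444 [189.25247973 194.0428666  200.84371711] [-37.56720792  40.89825597]
```

Request:
jog_arm:
  commands: [0, -0.17, 0.3, 0, 0, 0.38, 0, 0, 0, 0.5, 0, 0, 0, 0, 0, 0, 0.5, 0, 0, 0, 0, 0, 0, 0.5, 0, 0, 0, 0, 0, 0, 0.37, 0, 0, 0, 0, 0, 0, 0, 0, 0, 0, 0, 0.1, 0, 0, 0, 0, 0, 0, 0.1, 0, 0, 0, 0, 0, 0]

```text
t: 19.25
tool_pos: [0.5263, -0.0399, 0.1186]
tool_rot: [2.424, 1.995, 0.003]
contact_force: [0.3, 0.2, -0.4]
opening: -0.0003
grip_force: 0.0
```

```bash
python3 -c "
from fr import *
plan(90,(201,2,116))"
```

```text
t 19.25 q [-0.22 -0.08  1.94 -0.    1.28 -0.02] TCP tray [215.3   3.4 118.6] 
 [[-1.    -0.002  0.   ]
 [-0.002  1.     0.003]
 [-0.     0.003 -1.   ]] F [-0.2  0.2 -0.4]
rot shares [ -0.     0.04 -31.4 ]
shift now [ 0.24 -0.02  0.04] after turn [-0.24  0.02  0.04]
```

Request:
jog_arm:
  commands: [0.03, 0, 0, 0, 0, 0, 0, 0.03, 0, 0, 0, 0, 0, 0, 0.03, 0, 0, 0, 0, 0, 0, 0.04, 0, 0, 0, 0, 0, 0, 0.05, 0, 0, 0, 0, 0, 0, 0.05, 0, 0, 0, 0, 0, 0, 0.05, 0, 0, 0, 0, 0, 0, 0.05, 0, 0, 0, 0, 0, 0, 0.05, 0, 0, 0, 0, 0, 0, 0.05, 0, 0, 0, 0, 0, 0]

```text
t: 20.5
tool_pos: [0.53, -0.0157, 0.1169]
tool_rot: [2.425, 1.995, -0.003]
contact_force: [-1.9, -4.9, 1.2]
opening: -0.0
grip_force: 2.9
```

```bash
cat > look2.py <<'E'
from fr import *
tool()
for c in("top","side"):
    im=eyes.get_image(c); P=cloud(im); X,Y,Z=tf(P); ok=im["z_map"]>0; print(c)
    for l in lids(P): print(np.round(tf(np.array([l[0],l[1],l[3]])/1000),1),round(l[2],1))
    f=ok&(abs(Y)<45)&(Z>122)&(Z<138)&(X>60)&(X<230); print("Z122-138 X",f.sum(), np.percentile(X[f],[2,50,98]).round(1) if f.any() else "")
cv2.imwrite("pics/last.png",cv2.resize(im['image'][110:300,230:440],None,fx=3,fy=3)[:,:,::-1])
E
python3 look2.py
```

```text
t 20.5 q [-0.17 -0.07  1.94 -0.    1.28  0.03] TCP tray [190.9   2.3 116.9] 
 [[-1.    -0.001  0.002]
 [-0.001  1.     0.   ]
 [-0.002  0.    -1.   ]] F [ 5.2 -0.9  1.2]
top
[ 78.1  90.3 154.9] 77.9
[130.9   5.1 154.9] 38.8
[ 38.9 -90.2 154.7] 39.0
Z122-138 X 12 [ 92.9  99.1 110.8]
side
[ 75.8  92.  154. ] 78.4
[128.5   6.4 154. ] 39.6
[ 36.6 -89.2 154.2] 39.5
Z122-138 X 285 [ 90.  102.7 184.1]
```

Request:
jog_arm:
  commands: [0.05, 0, 0, 0, 0, 0, 0, 0.06, 0, 0, 0, 0, 0, 0, 0.06, 0, 0, 0, 0, 0, 0, 0.06, 0, 0, 0, 0, 0, 0, 0.06, 0, 0, 0, 0, 0, 0, 0.06, 0, 0, 0, 0, 0, 0, 0.06, 0, 0, 0, 0, 0, 0, 0.06, 0, 0, 0, 0, 0, 0, 0.06, 0, 0, 0, 0, 0, 0, 0.06, 0, 0, 0, 0, 0, 0, 0.06, 0, 0, 0, 0, 0, 0, 0.06, 0, 0, 0, 0, 0, 0, 0.06, 0, 0, 0, 0, 0, 0, 0.06, 0, 0, 0, 0, 0, 0, 0.06, 0, 0, 0, 0, 0, 0, 0.06, 0, 0, 0, 0, 0, 0, 0.06, 0, 0, 0, 0, 0, 0, 0.06, 0, 0, 0, 0, 0, 0, 0.06, 0, 0, 0, 0, 0, 0, 0.06, 0, 0, 0, 0, 0, 0]

```text
t: 23.1
tool_pos: [0.544, 0.0545, 0.1169]
tool_rot: [2.425, 1.995, -0.001]
contact_force: [-0.4, -6.1, 2.1]
opening: -0.0001
grip_force: 2.9
```

```bash
python3 look2.py
```

```text
t 23.1 q [-0.04 -0.03  1.9  -0.    1.28  0.16] TCP tray [119.3   2.4 116.9] 
 [[-1.    -0.001  0.002]
 [-0.001  1.     0.   ]
 [-0.002  0.    -1.   ]] F [6.1 0.8 2.1]
top
[ 78.2  93.3 154.9] 77.8
[ 54.1   4.4 154.8] 38.3
[ 38.9 -90.2 154.7] 39.0
Z122-138 X 0 
side
[ 76.6  95.3 154. ] 79.1
[ 56.5   5.8 154.1] 39.6
[ 37.  -89.7 154.2] 39.9
Z122-138 X 126 [ 95.5 102.5 116.4]
```

Request:
jog_arm:
  commands: [0.06, 0, 0, 0, 0, 0, 0, 0.06, 0, 0, 0, 0, 0, 0, 0.06, 0, 0, 0, 0, 0, 0, 0.05, 0, 0, 0, 0, 0, 0, 0.03, 0, 0, 0, 0, 0, 0, 0.02, 0, 0, 0, 0, 0, 0]

```text
t: 23.95
tool_pos: [0.5473, 0.0711, 0.1169]
tool_rot: [2.425, 1.995, -0.001]
contact_force: [0.5, -5.6, 2.0]
opening: 0.0003
grip_force: 2.9
```

Request:
jog_arm:
  commands: [0.015, 0, 0, 0, 0, 0, 0]

```text
t: 24.08
tool_pos: [0.5474, 0.0719, 0.1169]
tool_rot: [2.425, 1.995, -0.001]
contact_force: [0.3, -5.2, 1.9]
opening: -0.0002
grip_force: 2.8
```

Request:
jog_arm:
  commands: [0.015, 0, 0, 0, 0, 0, 0]

```text
t: 24.2
tool_pos: [0.5476, 0.0728, 0.1169]
tool_rot: [2.425, 1.995, -0.001]
contact_force: [-0.0, -6.1, 1.6]
opening: -0.0003
grip_force: 2.8
```

```bash
python3 look2.py
```

```text
t 24.2 q [-0.   -0.02  1.88 -0.    1.28  0.19] TCP tray [100.7   2.4 116.9] 
 [[-1.    -0.001  0.001]
 [-0.001  1.     0.001]
 [-0.001  0.001 -1.   ]] F [6.  1.1 1.6]
top
[ 78.3  91.6 154.9] 78.0
[ 28.3   3.7 154.6] 36.3
[ 38.3 -90.4 154.8] 38.8
Z122-138 X 0 
side
[ 76.2  96.1 154. ] 78.5
[ 37.8   5.5 154. ] 39.5
[ 36.2 -89.6 154.1] 39.8
Z122-138 X 138 [76.9 83.9 96.5]
```

Request:
jog_arm:
  commands: [0.01, 0, 0, 0, 0, 0, 0]

```text
t: 24.42
tool_pos: [0.5477, 0.0734, 0.1169]
tool_rot: [2.425, 1.995, -0.001]
contact_force: [-0.2, -6.5, 1.5]
opening: -0.0001
grip_force: 2.8
```

Request:
jog_arm:
  commands: [0.01, 0, 0, 0, 0, 0, 0]

```text
t: 24.55
tool_pos: [0.5478, 0.0739, 0.1169]
tool_rot: [2.425, 1.995, -0.001]
contact_force: [-0.0, -5.4, 1.3]
opening: -0.0001
grip_force: 2.8
```

Request:
jog_arm:
  commands: [0.01, 0, 0, 0, 0, 0, 0]

```text
t: 24.68
tool_pos: [0.548, 0.0746, 0.1169]
tool_rot: [2.425, 1.995, -0.001]
contact_force: [0.2, -5.9, 1.0]
opening: 0.0002
grip_force: 2.8
```

Request:
jog_arm:
  commands: [0.008, 0, 0, 0, 0, 0, 0]

```text
t: 24.8
tool_pos: [0.5481, 0.075, 0.1169]
tool_rot: [2.425, 1.995, -0.001]
contact_force: [0.2, -5.5, 1.8]
opening: -0.0002
grip_force: 2.8
```

Request:
jog_arm:
  commands: [0.008, 0, 0, 0, 0, 0, 0]

```text
t: 24.92
tool_pos: [0.5481, 0.0752, 0.117]
tool_rot: [2.425, 1.995, -0.002]
contact_force: [-0.4, -7.0, 1.6]
opening: 0.0004
grip_force: 3.7
```

Request:
jog_arm:
  commands: [0.008, 0, 0, 0, 0, 0, 0]

```text
t: 25.05
tool_pos: [0.5481, 0.0753, 0.1169]
tool_rot: [2.424, 1.994, -0.003]
contact_force: [-0.8, -8.6, 2.2]
opening: 0.0
grip_force: 4.5
```

```bash
python3 look2.py
```

```text
t 25.05 q [ 0.   -0.02  1.88 -0.    1.28  0.2 ] TCP tray [ 98.1   2.4 116.9] 
 [[-1.    -0.001  0.003]
 [-0.001  1.     0.   ]
 [-0.003  0.    -1.   ]] F [8.6 0.9 2.2]
top
[ 78.1  92.2 154.9] 77.7
[ 23.2   2.7 154.7] 34.7
[ 37.8 -90.7 154.7] 38.8
Z122-138 X 0 
side
[ 76.3  95.2 154.1] 78.2
[ 36.6   4.1 154.1] 39.9
[ 36.9 -89.8 154.1] 39.6
Z122-138 X 139 [74.6 81.7 93.8]
```

The tin has met the lip: the force is rising and motion has stalled. I'll back off and lift clear.

Request:
jog_arm:
  commands: [-0.05, 0, 0, 0, 0, 0, 0, -0.2, 0, 0, 0, 0, 0, 0, -0.2, 0, 0, 0, 0, 0, 0, 0, 0, -0.5, 0, 0, 0, 0, 0, 0, -0.8, 0, 0, 0, 0, 0, 0, -0.8, 0, 0, 0, 0, -0.8, 0, -0.8, 0, 0, 0, 0, -0.8, 0, 0, 0, 0, 0, 0, -0.8, 0, 0, 0, 0, 0, 0, -0.8, 0, 0, 0, 0, 0, 0, 0, 0, 0, 0, 0, 0, 0, 0, 0, 0, 0, 0, 0, 0]

```text
t: 26.65
tool_pos: [0.5064, -0.1345, 0.2868]
tool_rot: [-2.426, -1.995, -0.001]
contact_force: [-0.2, 0.4, -0.7]
opening: 0.0
grip_force: 0.0
```

```bash
python3 look2.py
```

```text
t 26.65 q [-0.4  -0.22  1.78  0.    1.58 -0.21] TCP tray [312.    2.2 286.8] 
 [[-1.    -0.001 -0.001]
 [-0.001  1.    -0.   ]
 [ 0.001 -0.    -1.   ]] F [-0.4 -0.3 -0.7]
top
[ 78.3  93.5 154.9] 77.9
[ 38.4   4.4 154.9] 38.8
[ 38.9 -90.3 154.7] 39.0
Z122-138 X 410 [77.7 83.3 89.1]
side
[ 75.8  92.8 154. ] 78.5
[ 36.2   4.9 154.1] 39.3
[ 36.5 -89.4 154.2] 39.1
Z122-138 X 103 [74.4 79.5 85.9]
```

View pics/last.png

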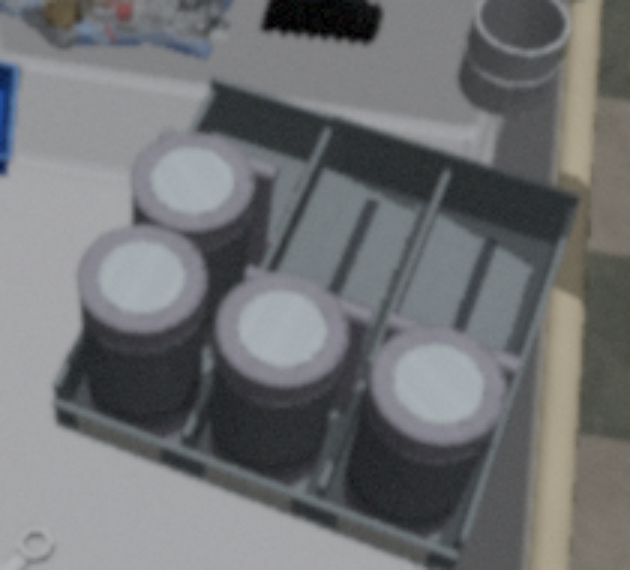

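The middle tin stands upright at the lip with the follower snug behind it, and the other tins haven't moved. I'm handing it in.

```bash
python3 -c "
from station import job
print(job.finish_job())"
```

```text
the job is handed in; nothing more can be done
None
```

I tipped the middle-lane tin back upright and brought the follower up, so the tin now stands snug between the lip and the follower; the other tins haven't moved, and the job was handed in at about 27 s.

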